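# Clip the lock-out tag onto the isolator's eye

## Robot

A 7-joint arm with a two-finger parallel gripper is mounted at the origin on a cart in front of the work surface, level with it; the furniture and walls round the work are solid. World frame = base frame: x ahead of the robot, y to its left, z up, the work surface at z = 0. Lengths are in m, angles in rad, forces in N, time in s.
With the tool pointing down it reaches from about 0.4 to 0.85 m from the base axis. Payload 10.4 kg.
Tool frame: the origin (TCP) lies on the centre line of the jaws, within the pads' length; the fingertips stand r.finger_overhang ahead of it and the grasp point (between the pads) lies 5 mm behind it (r.finger_overhang is the distance from the TCP to the fingertips, in m); z points along the fingers, y is the line along which they close (so a half turn about z gives the same grasp; the last joint's range is limited). The gripper opens to 87 mm and grips with 3 to 60 N. Pads are 19 mm wide; open, the fingers measure 117 mm over their backs; the gripper's body (75 mm by 190 mm) begins 51 mm behind the grasp point.
Start: joints at [-1.283, 0.332, -0.065, 1.46, 0.022, 1.35, -0.088], TCP at [0.191, 0.595, 0.237] pointing down, gripper open.
Joint ranges: [-2.6, 2.6], [-0.5, 2.12], [-1.47, 1.34], [0.16, 2.42], [-1.27, 4.41], [0.06, 2.06], [-2.6, 2.6]. Speed limits (rad/s): [2.22, 2.22, 2.79, 2.79, 3.14, 3.14, 3.14].

## Interface

Orientations are given as a unit quaternion [x, y, z, w].
In Python, from bench import read_state, viewer, r gives the robot as it stands.
- The arm moves only by the tool carry_out, never from a script. Its argument "moves" is a list of rows, each a list of 6 numbers: the shift along the tool's x, y, z in units of 40 mm (1.0 is 40 mm), then the turn, a rotation vector about the tool's x, y, z in units of 8 degrees (1.0 is 8 degrees). A call has 1 to 20 rows; each row shifts and turns the commanded pose from where the row before left it, along the tool's axes as they then stand; what a row does not reach is not made up. A row lasts 1/8 s, in which the tool goes at most 62.5 mm and 10.7 degrees, less where a joint would pass 70% of its speed; a pose out of reach is approached as far as the arm can. A call is refused whole if a number of a shift passes 1 or a number of a turn 1, either way. A call with a gripper value outside its range is refused whole. "fingers" is the finger opening in mm, from 0 to 87, set as the call begins (left out, the last holds). The fingers move at their own pace and stop on an object; "force" is the grip in N (left out, the last holds). Time passes only in rows, so rows that do not move let the fingers close. It gives the time, the measured TCP pose, the force, the opening and the grip force at its end, in the units of the state.
- read_state(): the state, without advancing time (a new reading comes with each control period).
- viewer.camera(name): name is "scene" or "side" or "wrist"; returns a dict with "pixels" (420x560x3 uint8, red, green, blue), "range_z" (420x560 float32, m along the optical axis (not along the pixel's ray), 0 where there is no reading), "fx", "fy", "cx", "cy" (pixels), "xyz" and "orientation" of the camera in the world. Camera axes: x right, y down, z forward; pixel columns grow to the right and rows downward; lengths in m; the calibration is good to about 2 mm. A picture is of the moment at which its call begins.
- r.close_job(): hands the job in; it is judged then, once.
The state is a dict: "time": time; "joint_positions": joint angles; "joint_vel": joint speeds; "joint_torque": joint torques, N m; "ee_pos": TCP position; "eef_rot": TCP orientation; "ft_force": force on the tool from outside, world axes, zero at the start; "torque": the same for the moment, N m; "width": finger opening in m; "grip_force": force on a finger pad.
Only numpy, scipy, OpenCV 4.12 (cv2) and the standard library are available. Lean on these libraries where they do the work, as an engineer would, in place of code of your own. Each camera call takes 0.05 s, during which the arm holds its last target. There are 200 camera calls.

## Task

Take the red lock-out tag out of its wooden rest and clip its snap hook onto the steel eye of the grey isolator: press it straight down over the bar of the eye until the sprung gate has snapped shut beneath the bar, and no harder than needed. Then prove it with a gentle upward tug, so that the closed gate takes the pull against the bar, let the tag down again so that it hangs upright from the bar, and let go. Leave the other things on the bench alone.

Things in the scene. Friction and masses are not known exactly. Their poses are not given: they have to be found in the camera images.
- tag: Lock-out tag with a snap hook, 90 to 125 g, standing upright in the rest, hook down. Origin at the centre of the underside of its feet; z up; the hook lies in its x-z plane. Red plastic tag on top, 34 (x) by 12 (y) by 45 high, z = 60.5 to 105.5 mm; below it a steel loop of 9 mm round bar, 49 wide, 12 thick in y.
- tag_grip (a point): Point of the tag at (0, 0, 87.5) mm: good height for the centre of the finger pads, which close along the tag's y on its two broad red faces, 12 mm apart.
- tag_mouth (a point): Middle of the hook's mouth, at (0, 0, 4.5) mm of the tag, between its two rounded feet (x = -10 to +10 is open). The eye's 8 mm bar enters upward here, within 5 mm of x = 0, lifting the gate (z = 12.5), which resists with roughly 3 to 7 N.
- tag_seat (a point): Point of the tag at (0, 0, 46) mm: the centre of the eye's bar lies here when the bar bottoms, hard, against the crown of the hook. On its way in, the gate snaps shut below the bar when the bar's centre is about 4 mm short of this point. With the bar captive, its centre can lie 0 to 27 mm below this point, where it meets the shut gate.
- gate: Brass gate of the hook, 5 mm round, 26 mm long from its hinge. Origin on the hinge at (-14, 0, 12.5) mm of the tag; x along the gate; its axes are parallel to the tag's when shut. It swings only inward (tip upward) against a spring and closes by itself; outward it is stopped, hard.
- rest: Fixed wooden block 84 (x) by 44 (y) by 26 mm high, origin at the centre of its underside, with an upright slot along x, 54 by 16 and 20 mm deep, in which the tag's feet stand.
- isolator: Fixed grey isolator box 80 (x) by 70 (y) by 40 mm high with a yellow top plate and a small red handle on its -x side; origin at the centre of its underside, z up. On its axis stands a steel eye.
- eye_mid (a point): Point on the isolator's axis, 112 mm above its underside: the mean place of the centre of the eye's bar, which is 8 mm round and runs along the isolator's y between two legs 28 mm apart in the clear. The eye is screwed in more or less far: the true bar lies up to 12 mm above or below this point, unreported, and is rigid. The hook goes on with its x along the isolator's x, either way round.
- green_pot: round green pot, 61 across, 22 high (mm); a bystander, loose; origin at the centre of its underside
- loupe: black eye loupe, 34 across, 30 high (mm); a bystander, loose; origin at the centre of its underside
- lacquer: small lacquer bottle with a black cap, 31 across, 79 high (mm); a bystander, loose; origin at the centre of its underside
- marker: blue and white marker pen lying down, 135 long (mm); a bystander, loose; origin at the centre of its underside
- oil_cup: black oil cup with a red lid, 34 across, 26 high (mm); a bystander, loose; origin at the centre of its underside
- die: pale press die, 22 across, 28 high (mm); a bystander, loose; origin at the centre of its underside
- barrel: brass barrel, 22 across, 10 high (mm); a bystander, loose; origin at the centre of its underside
Not all that is in view belongs to the job. Of the things that look like the isolator, the larger one is meant.

How it is judged:
On the way, in this order (a step that is already met when the one before it is completed fails the run):
1. the bar of the eye is inside the hook and the gate has snapped shut beneath it (x of tag_seat in the frame of isolator between -0.016 and 0.016 m and y of tag_seat in the frame of isolator between -0.013 and 0.013 m and z of tag_seat in the frame of isolator between 0.094 and 0.132 m and angle between the z axis of gate and the z axis of tag, either way round below 0.12 rad), for 0.2 s.
2. the tag is tugged upward: the shut gate pulls against the bar with more than 2 N (angle between the z axis of gate and the z axis of tag, either way round below 0.12 rad and contact force between gate and isolator above 2 N), for 0.2 s.
At the end, for the whole second after the job is handed in: The tag hangs by its crown on the bar of the eye, gate shut (within 0.12 rad) beneath the bar, upright within 0.35 rad, at rest (under 30 mm/s). Tag_seat lies within 16 mm (x) and 13 mm (y) of the isolator's axis and between 94 and 127 mm above its underside (x of tag_seat in the frame of isolator between -0.016 and 0.016 m and y of tag_seat in the frame of isolator between -0.013 and 0.013 m and z of tag_seat in the frame of isolator between 0.094 and 0.127 m and angle between the z axis of gate and the z axis of tag, either way round below 0.12 rad and angle between tag's own z axis and vertical below 0.35 rad and linear speed of tag below 0.03 m/s and contact force between tag and isolator above 0.2 N); the robot touches nothing.
It fails at once if the tag and the isolator press or pull on each other with more than 30 N (contact force between tag and isolator above 30 N).
It fails at once if a bystander is moved by more than 20 mm (distance of any of green_pot, loupe, lacquer, marker, oil_cup, die, barrel from where it was at the start of the episode above 0.02 m).
It also fails if it takes over 61 s, if anything falls off the work surface, if the arm or the gripper's body presses on something with over 40 N, if the wrist force passes 120 N, or if a joint passes its speed limit or range.

## Working session

There is one attempt and no reset: what is moved stays moved. The work goes in short steps, Python scripts to look and compute and a tool call to move; the robot and the scene stay as the last step left them, time stands still between calls to the robot, and variables do not carry over. Pictures are saved under pics/ and viewed, at most 10 in all, crops included, and the job is handed in when it is done.

Besides the shell and the picture viewer there is one more tool, called after "Request:" by a JSON object that holds its "fn" and its "kwargs". carry_out: Moves the arm, as the interface text tells. Its arguments: {"type":"object","properties":{"moves":{"type":"array","items":{"type":"array","items":{"type":"number"}}},"fingers":{"type":"number"},"force":{"type":"number"}},"required":["moves"]}

```bash
mkdir -p pics
cat > h.py <<'E'
import numpy as np, cv2
from scipy.spatial.transform import Rotation as R
from bench import read_state, viewer, r
def cam(n):
    c=viewer.camera(n); np.savez('%s.npz'%n,**c); return c
def pts(c):
    z=c['range_z']; v,u=np.indices(z.shape)
    p=np.stack([(u-c['cx'])/c['fx']*z,(v-c['cy'])/c['fy']*z,z],-1)
    return p@R.from_quat(c['orientation']).as_matrix().T+np.array(c['xyz'])
E
python3 - <<'E'
from h import *
s=read_state();print(s['time'],s['ee_pos'],s['eef_rot'],s['ft_force'],r.finger_overhang)
for n in('scene','side'):
    c=cam(n);cv2.imwrite('pics/%s0.png'%n,c['pixels'][...,::-1]);print(n,c['xyz'],c['orientation'],c['fx'])
E
```

```text
0.0 [0.19101445 0.5947159  0.2357522 ] [ 1.54735364e-01  9.87955703e-01 -7.01192476e-04 -7.05476938e-05] [1.4708323  0.18375269 0.76928005] 0.014
scene [ 0.0835438  -0.58995174  0.69543576] [ 0.87014935 -0.24454319  0.11385587 -0.41240221] 412.608096617684
side [0.47957411 0.80875598 0.70172557] [-0.00507779  0.89970298 -0.43637407 -0.00929708] 423.9374141041981
```

View pics/scene0.png

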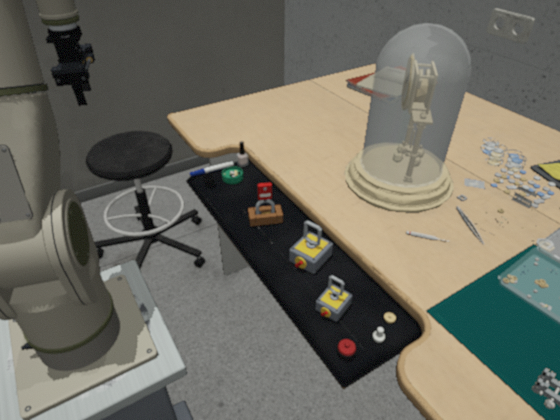

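View pics/side0.png

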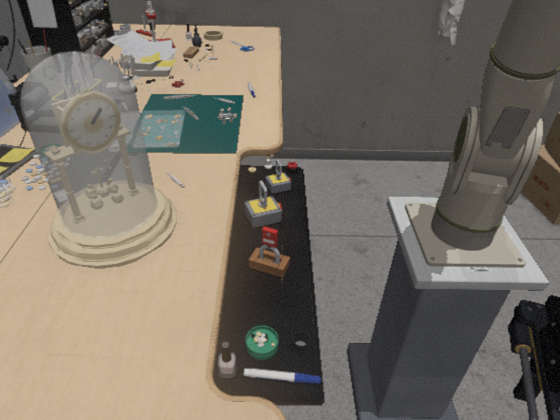

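The scene view shows the tag at (264,190) in its rest at (265,215), and the larger isolator at (312,250). In the side view they are at (270,238), (270,262) and (263,208).

```bash
cat >> h.py <<'E'
def rep(nm,q,lo=None,hi=None):
    if lo is not None: q=q[(q[:,2]>lo)&(q[:,2]<hi)]
    if len(q)<6: print(nm,'few',len(q));return
    (c,s,a)=cv2.minAreaRect((q[:,:2]*1000).astype(np.float32))
    print(nm,len(q),'med',np.round(np.median(q,0)*1000,1),'rect',np.round(c,1),np.round(s,1),round(a,1),'z',np.round(np.percentile(q[:,2],[2,98])*1000,1))
def roi(c,u0,u1,v0,v1):
    P=pts(c)[v0:v1,u0:u1].reshape(-1,3);px=c['pixels'][v0:v1,u0:u1].reshape(-1,3)
    h=cv2.cvtColor(px[None],cv2.COLOR_RGB2HSV)[0].astype(int); return P,h
E
python3 - <<'E'
from h import *
B={'scene':((245,288,178,228),(285,337,218,275)),'side':((246,294,225,280),(242,286,176,228))}
for n in B:
    c=dict(np.load(n+'.npz'));print(n)
    P,h=roi(c,*B[n][0]);ok=P[:,2]>0.005
    red=ok&((h[:,0]<5)|(h[:,0]>172))&(h[:,1]>170)&(P[:,2]>.06); rep('tag red',P[red])
    wood=ok&(h[:,0]>5)&(h[:,0]<20)&(h[:,1]>90); rep('rest all',P[wood]);rep('rest top',P[wood],.022,.030)
    P,h=roi(c,*B[n][1]);ok=P[:,2]>0.005
    yel=ok&(h[:,0]>20)&(h[:,0]<35)&(h[:,1]>120); rep('yellow',P[yel],.033,.048)
    rep('iso top',P[ok],.034,.048)
    rep('eye',P[ok],.06,.14);rep('eyetop',P[ok],.095,.14)
E
```

```text
scene
tag red 139 med [476.2 121.1 104.2] rect [479.4 123. ] [14.2 32.7] 66.5 z [ 71.7 114.5]
rest all 633 med [485.4 118.7  25.4] rect [523. 172.] [200.3  88.2] 48.7 z [ 6.5 35.8]
rest top 349 med [483.1 121.1  26.7] rect [520.1 168.9] [187.9  88.1] 48.7 z [22.2 29.5]
yellow 298 med [490.2 -62.3  43.3] rect [493.2 -56.6] [75.6 49.7] 20.6 z [34.2 45.5]
iso top 849 med [497.3 -55.6  41.5] rect [532.8 -37.6] [175.4  72.3] 25.0 z [34.7 45.9]
eye 166 med [498.7 -55.   92.3] rect [498.4 -53.3] [ 9.1 43.5] 20.0 z [ 60.7 108.4]
eyetop 77 med [498.9 -55.1 104.8] rect [498.7 -53.1] [ 8.1 42.1] 20.2 z [ 96.1 109.5]
side
tag red 118 med [478.5 129.3 107.2] rect [472.9 462.6] [ 31.9 691.7] 1.5 z [ 70.6 111.9]
rest all 647 med [481.7 134.4  23.7] rect [502.2 449.3] [714.6  90.6] 86.4 z [ 6.1 28.1]
rest top 379 med [480.  130.2  25. ] rect [481.5 125. ] [47.8 84.3] 68.4 z [22.5 27.3]
yellow 204 med [502.  -45.3  41.3] rect [ 493.5 -104.8] [176.5  72.4] 81.3 z [38.  43.8]
iso top 507 med [500. -42.  40.] rect [500.3 -99. ] [188.7  93.5] 89.5 z [34.5 45.5]
eye 124 med [500.1 -47.3  86.7] rect [494.6  23.8] [ 15.6 189.3] 5.3 z [ 60.6 110.4]
eyetop 48 med [497.7 -43.4 104. ] rect [494.6  23.9] [ 15.4 189.3] 5.2 z [ 95.2 111. ]
```

Request:
{"fn": "carry_out", "kwargs": {"moves": [[-0.95,-0.82,0,0,0,0],[-0.95,-0.82,0,0,0,0],[-0.95,-0.82,0,0,0,0],[-0.95,-0.82,0,0,0,0],[-0.95,-0.82,0,0,0,0],[-0.95,-0.82,0,0,0,0],[-0.95,-0.82,0,0,0,0],[-0.95,-0.82,0,0,0,0],[-0.95,-0.82,0,0,0,0],[-0.95,-0.82,0,0,0,0],[-0.95,-0.82,0,0,0,0],[0,0,0,0,0,0.6],[0,0,0,0,0,0]], "fingers": 60, "force": 30}}

```text
time: 1.72
ee_pos: [0.4786, 0.1235, 0.2362]
eef_rot: [0.196, 0.981, -0.0, -0.0]
ft_force: [0.1, 0.4, 0.1]
width: 0.06
grip_force: 0.0
```

```bash
cat >> h.py <<'E'
def st():
    s=read_state();m=R.from_quat(s['eef_rot']).as_matrix()
    print('t',round(s['time'],2),'tcp',np.round(np.array(s['ee_pos'])*1000,1),'x ang',round(np.degrees(np.arctan2(m[1,0],m[0,0])),2),'y ang',round(np.degrees(np.arctan2(m[1,1],m[0,1])),2),'z',np.round(m[:,2],3),'F',np.round(s['ft_force'],2),'w',s['width'],s['grip_force'],'q7',round(s['joint_positions'][6],2))
    return np.array(s['ee_pos']),m
def to(p,yang):  # shift in units along the tool axes, turn about tool z in units
    e,m=st(); d=m.T@(np.array(p)/1000-e)/0.04
    a=np.degrees(np.arctan2(m[1,1],m[0,1])); print('shift units',np.round(d,3),'turnz units',round((a-yang)/8,3))
E
python3 - <<'E'
from h import *
st()
c=cam('wrist');cv2.imwrite('pics/wrist0.png',c['pixels'][...,::-1]);print(c['xyz'],c['orientation'])
P=pts(c).reshape(-1,3);h=cv2.cvtColor(c['pixels'],cv2.COLOR_RGB2HSV).reshape(-1,3).astype(int)
near=np.hypot(P[:,0]-.48,P[:,1]-.124)<.07
red=near&((h[:,0]<5)|(h[:,0]>172))&(h[:,1]>150)
rep('red all',P[red],.06,.14);rep('red top',P[red],.108,.116)
rep('wood',P[near],.022,.030)
E
```

```text
t 1.73 tcp [478.6 123.5 236.2] x ang 157.38 y ang 67.38 z [-0.001 -0.    -1.   ] F [0.07 0.42 0.11] w 0.05997588410629532 0.0 q7 0.84
[0.40810731 0.151411   0.38409758] [0.82393221 0.54958932 0.07647207 0.11506219]
red all 666 med [475.8 123.3 110.6] rect [479.8 122. ] [11.5 33.5] 68.5 z [ 79.8 112.3]
red top 558 med [478.6 122.2 110.8] rect [479.8 121.9] [11.2 33.5] 67.7 z [108.6 112.3]
wood 2436 med [473.4 125.6  25.5] rect [480.1 121.6] [43.7 84.1] 68.4 z [23.3 27.1]
```

Request:
{"fn": "carry_out", "kwargs": {"moves": [[-0.045,-0.025,0.5,0,0,-0.1],[0,0,0.8,0,0,0],[0,0,0.8,0,0,0],[0,0,0.8,0,0,0],[0,0,0.5,0,0,0],[0,0,0.3,0,0,0],[0,0,0,0,0,0]]}}

```text
time: 2.65
ee_pos: [0.4796, 0.1224, 0.0881]
eef_rot: [0.188, 0.982, -0.0, -0.0]
ft_force: [0.2, -1.0, -0.1]
width: 0.0602
grip_force: 0.0
```

Request:
{"fn": "carry_out", "kwargs": {"moves": [[0,0,0,0,0,0],[0,0,0,0,0,0],[0,0,0,0,0,0],[0,0,0,0,0,0],[0,0,0,0,0,0],[0,0,0,0,0,0]], "fingers": 0, "force": 35}}

```text
time: 3.4
ee_pos: [0.48, 0.1221, 0.0885]
eef_rot: [0.189, 0.982, 0.0, -0.0]
ft_force: [-0.0, 0.2, -0.5]
width: 0.0119
grip_force: 35.0
```

```bash
python3 -c "
from h import *
st()"
```

```text
t 3.4 tcp [480.  122.1  88.5] x ang 158.2 y ang 68.2 z [-0.  0. -1.] F [-0.02  0.22 -0.46] w 0.011870983376043379 34.99632569553796 q7 0.92
```

Request:
{"fn": "carry_out", "kwargs": {"moves": [[0,0,-0.4,0,0,0],[0,0,-0.8,0,0,0],[0,0,-0.9,0,0,0],[0,0,-0.9,0,0,0],[0,0,-0.8,0,0,0],[-0.3,-0.6,0,0,0,0],[-0.4,-0.8,0,0,0,0],[-0.4,-0.8,0,0,0,0],[0,0,0,0,0,-0.8],[0,0,0,0,0,-0.9],[0,0,0,0,0,-0.9],[0,0,0,0,0,-0.9],[0,0,0,0,0,-0.9],[0,0,0,0,0,-0.8],[0,0,0,0,0,0],[0,0,0,0,0,0]]}}

```text
time: 5.4
ee_pos: [0.4882, 0.024, 0.241]
eef_rot: [-0.171, 0.985, 0.0, 0.0]
ft_force: [0.1, 0.3, -1.8]
width: 0.0119
grip_force: 35.0
```

Run:
```python
from h import *
to((498.5,-53.2,240),110)
c=cam('wrist');cv2.imwrite('pics/wrist1.png',c['pixels'][...,::-1]);print(c['xyz'])
P=pts(c).reshape(-1,3);h=cv2.cvtColor(c['pixels'],cv2.COLOR_RGB2HSV).reshape(-1,3).astype(int)
near=np.hypot(P[:,0]-.498,P[:,1]+.053)<.06
yel=near&(h[:,0]>20)&(h[:,0]<35)&(h[:,1]>120)
rep('yellow',P[yel],.036,.046);rep('top',P[near],.036,.046);rep('eye',P[near],.06,.135);rep('bar',P[near],.1,.135)
```

```text
t 5.4 tcp [488.2  24.  241. ] x ang -160.36 y ang 109.64 z [ 0.  0. -1.] F [ 0.08  0.33 -1.75] w 0.011895888317512614 34.99453749420354 q7 1.78
shift units [ 0.406 -1.904  0.025] turnz units -0.045
[ 0.41610889 -0.00240797  0.38878943]
yellow 2258 med [490.3 -52.3  41.6] rect [494.9 -56.1] [69.8 52.6] 21.0 z [39.9 43.1]
top 4392 med [490.1 -51.7  40.7] rect [499.2 -54.1] [79.3 69.1] 21.3 z [36.9 43.1]
eye 700 med [498.3 -52.9 103.5] rect [499.4 -54. ] [ 8.2 43.6] 21.4 z [ 62.2 106.6]
bar 474 med [498.4 -53.1 104.7] rect [499.4 -54.1] [ 8.  42.8] 21.9 z [100.6 106.7]
```

View pics/wrist1.png

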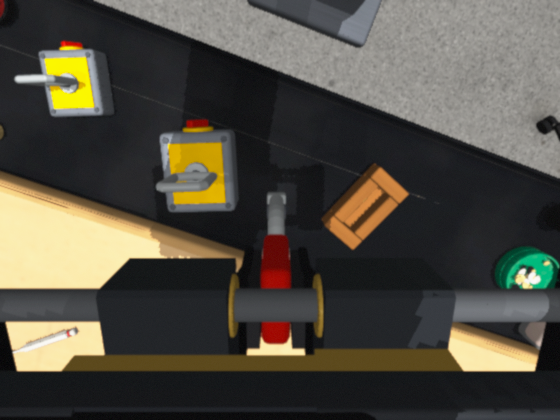

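Request:
{"fn": "carry_out", "kwargs": {"moves": [[0.1,-0.4,0,0,0,0],[0.2,-0.8,0,0,0,0],[0.1,-0.73,0,0,0,-0.2],[0,0,0.5,0,0,0],[0,0,0.5,0,0,0],[0,0,0,0,0,0],[0,0,0,0,0,0]]}}

```text
time: 6.32
ee_pos: [0.4996, -0.0546, 0.2013]
eef_rot: [-0.185, 0.983, -0.0, 0.0]
ft_force: [-0.1, -0.0, -0.5]
width: 0.0115
grip_force: 35.0
```

Run:
```python
from h import *
to((499.2,-53.9,200),111.3)
for n in('scene','side'):
    c=cam(n); P=pts(c).reshape(-1,3);h=cv2.cvtColor(c['pixels'],cv2.COLOR_RGB2HSV).reshape(-1,3).astype(int)
    near=np.hypot(P[:,0]-.499,P[:,1]+.054)<.06
    red=near&((h[:,0]<5)|(h[:,0]>172))&(h[:,1]>150)&(P[:,2]>.15);rep('red',P[red])
    rep('loop',P[near],.125,.17);rep('eyetop',P[near],.085,.11)
    x,y=(255,190) if n=='scene' else (215,140)
    cv2.imwrite(f'pics/{n}1.png',cv2.resize(c['pixels'][y:y+100,x:x+110,::-1],None,fx=5,fy=5))
```

```text
t 6.33 tcp [499.6 -54.6 201.3] x ang -158.65 y ang 111.35 z [ 0.001 -0.    -1.   ] F [-0.09 -0.04 -0.48] w 0.011467266161508083 34.994544195360504 q7 2.01
shift units [0.003 0.02  0.033] turnz units 0.006
red 148 med [486.8 -61.2 214.4] rect [493.8 -71.6] [42. 51.] 38.6 z [184.9 327.1]
loop 188 med [488.3 -58.7 140.7] rect [498.1 -54.8] [48.3 11.5] 19.6 z [126.6 168.3]
eyetop 79 med [501.7 -64.  101.5] rect [498.9 -53.2] [ 8.2 43.5] 23.6 z [ 86. 108.]
red 70 med [511.7 -43.6 212.2] rect [509.  -40.1] [37.7 77.9] 61.9 z [184.3 359. ]
loop 163 med [497.8 -50.6 140.3] rect [500.5 -50.9] [47.3 13.9] 18.1 z [125.6 169.5]
eyetop 62 med [500. -47. 101.] rect [500.3 -49.9] [ 7.3 44. ] 21.3 z [ 85.6 106.9]
```

View pics/scene1.png

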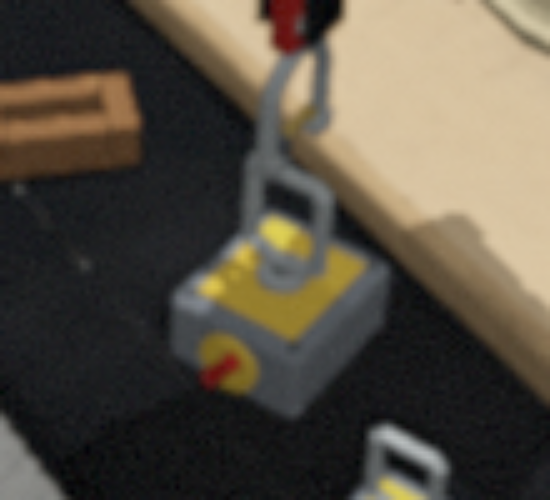

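View pics/side1.png

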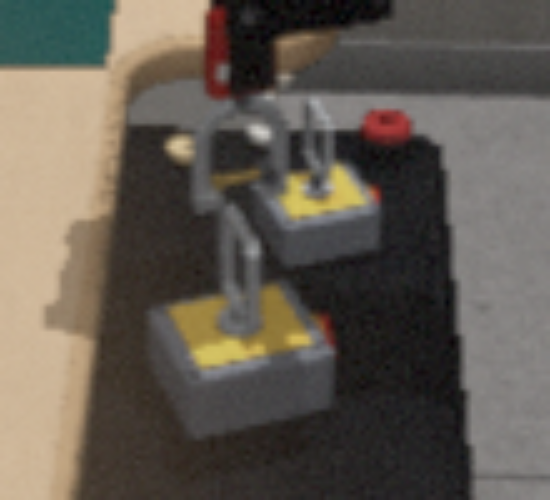

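Both crops show the hook squarely above the eye: its feet are at about (265,160) and (315,120) in the scene crop, with the bar between them and just below. Aligned, so I'm pressing down in stages.

Request:
{"fn": "carry_out", "kwargs": {"moves": [[0,0.01,0.3,0,0,0],[0,0,0.3,0,0,0],[0,0,0.15,0,0,0],[0,0,0.15,0,0,0],[0,0,0,0,0,0]]}}

```text
time: 7.05
ee_pos: [0.498, -0.0542, 0.1636]
eef_rot: [-0.185, 0.983, -0.0, -0.002]
ft_force: [-4.8, -2.7, -0.7]
width: 0.0115
grip_force: 35.0
```

Request:
{"fn": "carry_out", "kwargs": {"moves": [[0,0,0.12,0,0,0],[0,0,0.12,0,0,0],[0,0,0.12,0,0,0],[0,0,0.12,0,0,0],[0,0,0,0,0,0]]}}

```text
time: 7.68
ee_pos: [0.499, -0.0534, 0.1447]
eef_rot: [-0.186, 0.983, 0.0, -0.0]
ft_force: [-0.2, 0.5, -0.8]
width: 0.0119
grip_force: 35.0
```

Request:
{"fn": "carry_out", "kwargs": {"moves": [[0,0,0.04,0,0,0],[0,0,0,0,0,0]]}}

```text
time: 7.92
ee_pos: [0.4993, -0.0535, 0.1437]
eef_rot: [-0.186, 0.983, 0.0, 0.0]
ft_force: [1.0, 0.1, -1.1]
width: 0.0116
grip_force: 35.0
```

Request:
{"fn": "carry_out", "kwargs": {"moves": [[0,0,0.03,0,0,0],[0,0,0,0,0,0]]}}

```text
time: 8.18
ee_pos: [0.4991, -0.0536, 0.1425]
eef_rot: [-0.186, 0.983, 0.0, -0.0]
ft_force: [-0.1, -1.0, -0.6]
width: 0.0117
grip_force: 35.0
```

Request:
{"fn": "carry_out", "kwargs": {"moves": [[0,0,0.03,0,0,0],[0,0,0,0,0,0]]}}

```text
time: 8.43
ee_pos: [0.4991, -0.0536, 0.1412]
eef_rot: [-0.186, 0.983, 0.0, -0.0]
ft_force: [-0.9, -0.0, -0.8]
width: 0.0116
grip_force: 35.0
```

Request:
{"fn": "carry_out", "kwargs": {"moves": [[0,0,0.025,0,0,0],[0,0,0,0,0,0]]}}

```text
time: 8.68
ee_pos: [0.4991, -0.0536, 0.1402]
eef_rot: [-0.186, 0.983, 0.0, -0.0]
ft_force: [-0.1, -0.2, -0.5]
width: 0.0115
grip_force: 35.0
```

Run:
```python
from h import *
st()
a=[]
for n,x,y in(('scene',270,210),('side',225,170)):
    c=cam(n); a.append(cv2.resize(c['pixels'][y:y+65,x:x+65,::-1],(390,390),interpolation=cv2.INTER_CUBIC))
cv2.imwrite('pics/b.png',np.hstack(a))
```

```text
t 8.68 tcp [499.1 -53.6 140.2] x ang -158.61 y ang 111.39 z [-0.  0. -1.] F [-0.12 -0.18 -0.47] w 0.011491373025202825 34.99769039073726 q7 2.04
```

View pics/b.png

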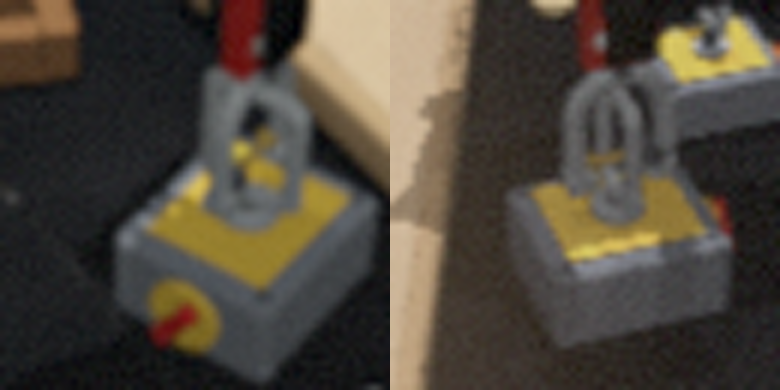

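Request:
{"fn": "carry_out", "kwargs": {"moves": [[0,0,0.025,0,0,0],[0,0,0,0,0,0]]}}

```text
time: 9.02
ee_pos: [0.4991, -0.0536, 0.1392]
eef_rot: [-0.186, 0.983, 0.0, -0.0]
ft_force: [-0.6, 0.4, -1.2]
width: 0.0116
grip_force: 35.0
```

Request:
{"fn": "carry_out", "kwargs": {"moves": [[0,0,0.02,0,0,0],[0,0,0,0,0,0]]}}

```text
time: 9.28
ee_pos: [0.4992, -0.0536, 0.1386]
eef_rot: [-0.186, 0.983, 0.0, 0.0]
ft_force: [-0.4, -1.0, 0.2]
width: 0.0117
grip_force: 35.0
```

Request:
{"fn": "carry_out", "kwargs": {"moves": [[0,0,0.02,0,0,0],[0,0,0,0,0,0]]}}

```text
time: 9.52
ee_pos: [0.4993, -0.0536, 0.1383]
eef_rot: [-0.186, 0.983, 0.0, 0.0]
ft_force: [-1.8, -0.0, 5.7]
width: 0.0118
grip_force: 35.0
```

Request:
{"fn": "carry_out", "kwargs": {"moves": [[0,0,0.015,0,0,0],[0,0,0,0,0,0]]}}

```text
time: 9.78
ee_pos: [0.4995, -0.0536, 0.1381]
eef_rot: [-0.186, 0.983, 0.0, 0.0]
ft_force: [-4.2, 0.6, 11.8]
width: 0.0123
grip_force: 35.0
```

Request:
{"fn": "carry_out", "kwargs": {"moves": [[0,0,-0.12,0,0,0],[0,0,-0.15,0,0,0],[0,0,-0.15,0,0,0],[0,0,-0.15,0,0,0],[0,0,-0.05,0,0,0],[0,0,0,0,0,0]]}}

```text
time: 10.52
ee_pos: [0.4992, -0.0536, 0.162]
eef_rot: [-0.186, 0.983, 0.0, 0.0]
ft_force: [0.5, -0.2, -0.9]
width: 0.0117
grip_force: 35.0
```

Request:
{"fn": "carry_out", "kwargs": {"moves": [[0,0,-0.03,0,0,0],[0,0,0,0,0,0]]}}

```text
time: 10.78
ee_pos: [0.4991, -0.0536, 0.1631]
eef_rot: [-0.186, 0.983, 0.0, -0.0]
ft_force: [0.2, 0.0, -1.2]
width: 0.0116
grip_force: 35.0
```

Request:
{"fn": "carry_out", "kwargs": {"moves": [[0,0,-0.03,0,0,0],[0,0,0,0,0,0]]}}

```text
time: 11.02
ee_pos: [0.4992, -0.0536, 0.1644]
eef_rot: [-0.186, 0.983, 0.0, 0.0]
ft_force: [-0.3, -0.7, -1.2]
width: 0.0115
grip_force: 35.0
```

Request:
{"fn": "carry_out", "kwargs": {"moves": [[0,0,-0.025,0,0,0],[0,0,0,0,0,0]]}}

```text
time: 11.28
ee_pos: [0.4992, -0.0536, 0.1654]
eef_rot: [-0.186, 0.983, 0.0, 0.0]
ft_force: [-1.0, 0.5, -0.1]
width: 0.0121
grip_force: 35.0
```

Request:
{"fn": "carry_out", "kwargs": {"moves": [[0,0,-0.02,0,0,0],[0,0,0,0,0,0]]}}

```text
time: 11.52
ee_pos: [0.499, -0.0536, 0.166]
eef_rot: [-0.186, 0.983, 0.0, -0.0]
ft_force: [0.8, -0.5, -2.5]
width: 0.0118
grip_force: 35.0
```

Request:
{"fn": "carry_out", "kwargs": {"moves": [[0,0,-0.02,0,0,0],[0,0,0,0,0,0],[0,0,0,0,0,0]]}}

```text
time: 11.9
ee_pos: [0.4989, -0.0536, 0.1665]
eef_rot: [-0.186, 0.983, 0.0, -0.0]
ft_force: [0.7, 0.6, -9.3]
width: 0.0119
grip_force: 35.0
```

Request:
{"fn": "carry_out", "kwargs": {"moves": [[0,0,0,0,0,0],[0,0,0,0,0,0],[0,0,0.1,0,0,0],[0,0,0.15,0,0,0],[0,0,0.15,0,0,0],[0,0,0.15,0,0,0],[0,0,0.1,0,0,0],[0,0,0.04,0,0,0],[0,0,0,0,0,0]]}}

```text
time: 13.02
ee_pos: [0.4991, -0.0536, 0.1393]
eef_rot: [-0.186, 0.983, 0.0, -0.0]
ft_force: [0.2, -0.1, -1.1]
width: 0.0117
grip_force: 35.0
```

```bash
python3 -c "
from h import *
st()"
```

```text
t 13.03 tcp [499.1 -53.6 139.3] x ang -158.61 y ang 111.39 z [-0.  0. -1.] F [ 0.21 -0.07 -1.15] w 0.011732135085403684 35.00269086129265 q7 2.04
```

Request:
{"fn": "carry_out", "kwargs": {"moves": [[0.05,0,0,0,0,0],[0,0,0.02,0,0,0],[0,0,0.015,0,0,0],[0,0,0,0,0,0]]}}

```text
time: 13.52
ee_pos: [0.4975, -0.0545, 0.1385]
eef_rot: [-0.186, 0.983, 0.0, 0.0]
ft_force: [-2.1, -0.4, 5.9]
width: 0.012
grip_force: 35.0
```

Request:
{"fn": "carry_out", "kwargs": {"moves": [[0,0,0.02,0,0,0],[0,0,0,0,0,0],[0,0,0,0,0,0]]}}

```text
time: 13.9
ee_pos: [0.4978, -0.0544, 0.1383]
eef_rot: [-0.186, 0.983, 0.0, 0.001]
ft_force: [-4.3, -0.4, 11.2]
width: 0.0117
grip_force: 35.0
```

Request:
{"fn": "carry_out", "kwargs": {"moves": [[0,0,-0.04,0,0,0],[-0.03,0,0,0,0,0],[0,0,0.01,0,0,0],[0,0,0,0,0,0]], "force": 10}}

```text
time: 14.4
ee_pos: [0.4985, -0.0538, 0.1384]
eef_rot: [-0.186, 0.983, 0.0, 0.0]
ft_force: [-0.7, 0.4, 3.5]
width: 0.0118
grip_force: 10.0
```

Request:
{"fn": "carry_out", "kwargs": {"moves": [[0,0,0,0,0,0],[0,0,0,0,0,0],[0,0,0,0,0,0]], "force": 3}}

```text
time: 14.78
ee_pos: [0.4985, -0.0538, 0.1384]
eef_rot: [-0.186, 0.983, 0.0, 0.0]
ft_force: [0.2, 0.3, 2.6]
width: 0.0116
grip_force: 3.0
```

Request:
{"fn": "carry_out", "kwargs": {"moves": [[0,0,0,0,0,0],[0,0,0,0,0,0],[0,0,0,0,0,0],[0,0,0,0,0,0]], "fingers": 20}}

```text
time: 15.28
ee_pos: [0.4983, -0.0539, 0.1383]
eef_rot: [-0.186, 0.983, 0.0, -0.0]
ft_force: [0.8, 0.4, 0.8]
width: 0.0201
grip_force: 0.0
```

Run:
```python
from h import *
st()
a=[]
for n,x,y in(('scene',270,190),('side',225,150)):
    c=cam(n); a.append(cv2.resize(c['pixels'][y:y+85,x:x+65,::-1],(390,510),interpolation=cv2.INTER_CUBIC))
cv2.imwrite('pics/c.png',np.hstack(a))
```

```text
t 15.28 tcp [498.3 -53.9 138.3] x ang -158.61 y ang 111.39 z [-0.  0. -1.] F [0.82 0.42 0.83] w 0.02007635304573397 0.0 q7 2.04
```

View pics/c.png

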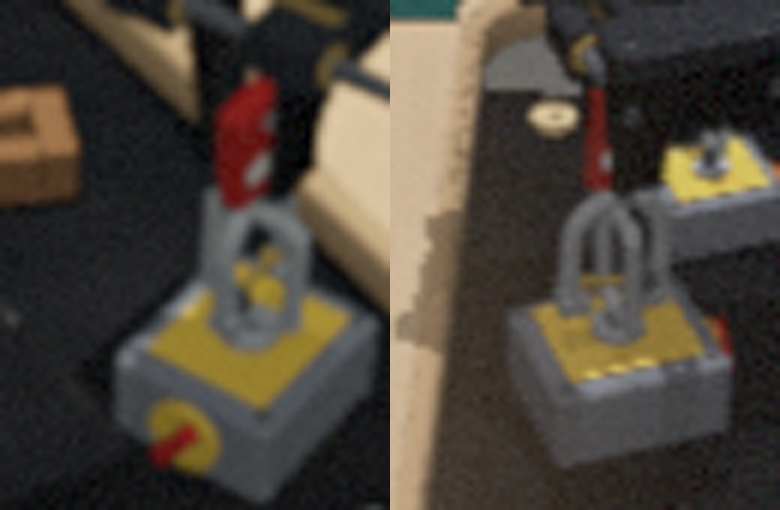

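The tag hangs upright with its crown on the bar: the loop top is at (245,205) in the left crop and the red plate stands above it. Now I'll open wider and withdraw straight up.

Request:
{"fn": "carry_out", "kwargs": {"moves": [[0,0,0,0,0,0],[0,0,0,0,0,0],[0,0,0,0,0,0],[0,0,0,0,0,0],[0,0,-0.2,0,0,0],[0,0,-0.5,0,0,0],[0,0,-0.7,0,0,0],[0,0,-0.8,0,0,0],[0,0,-0.8,0,0,0],[0,0,0,0,0,0],[0,0,0,0,0,0],[0,0,0,0,0,0],[0,0,0,0,0,0],[0,0,0,0,0,0],[0,0,0,0,0,0],[0,0,0,0,0,0]], "fingers": 50}}

```text
time: 17.38
ee_pos: [0.4984, -0.0539, 0.2583]
eef_rot: [-0.186, 0.983, 0.0, -0.0]
ft_force: [0.5, 0.5, 0.4]
width: 0.05
grip_force: 0.0
```

Run:
```python
from h import *
st()
a=[]
for k in range(2):
  for n,x,y in(('scene',270,190),('side',225,150)):
    c=cam(n); P=pts(c).reshape(-1,3);h=cv2.cvtColor(c['pixels'],cv2.COLOR_RGB2HSV).reshape(-1,3).astype(int)
    red=(np.hypot(P[:,0]-.499,P[:,1]+.054)<.05)&((h[:,0]<5)|(h[:,0]>172))&(h[:,1]>150)&(P[:,2]>.1);rep('red',P[red])
    if k: a.append(cv2.resize(c['pixels'][y:y+85,x:x+65,::-1],(390,510),interpolation=cv2.INTER_CUBIC))
cv2.imwrite('pics/d.png',np.hstack(a))
```

```text
t 17.38 tcp [498.4 -53.9 258.3] x ang -158.61 y ang 111.39 z [-0.  0. -1.] F [0.49 0.52 0.36] w 0.050015736036076744 0.0 q7 1.98
red 129 med [484.1 -61.1 150.4] rect [483.5 -59.9] [44.1 10.2] 22.6 z [123.3 163.9]
red 169 med [497.7 -47.2 150.5] rect [498.9 -35. ] [52.9 38.9] 16.9 z [120.3 405.3]
red 129 med [484.  -60.8 151. ] rect [486.6 -71.2] [45.5 26.6] 72.5 z [122.2 165.5]
red 164 med [497.8 -47.7 149.9] rect [505.6 -41.7] [47.5 73.8] 68.2 z [120.8 415.4]
```

View pics/d.png

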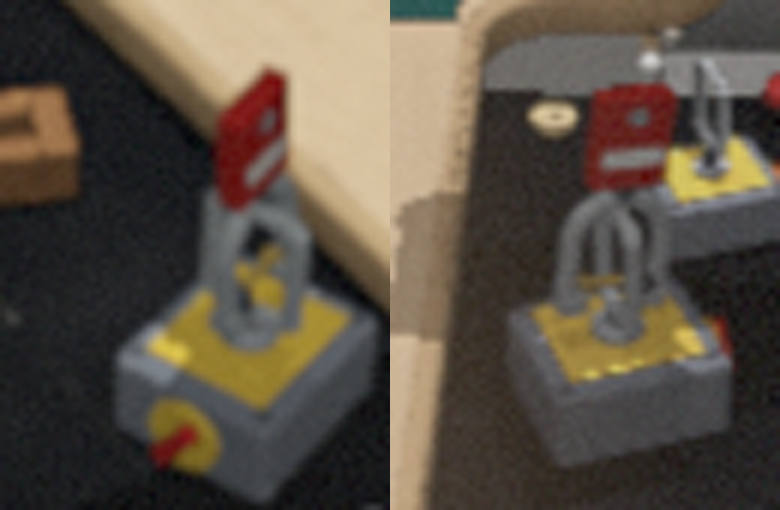

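The tag hangs upright and still on the bar (red plate at about (252,138) left, (630,138) right), gripper clear. Handing in.

```bash
python3 -c "
from h import *
print(r.close_job())"
```

```text
the job is handed in; nothing more can be done
None
```

The tag is clipped on the larger isolator's eye with the gate shut; it held an upward tug of about 8 N and now hangs upright and still with the gripper clear. The job was handed in at about 17 s; no verdict came back.

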